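Load the UV curing cabinet and start a 25-minute cure

ROBOT

A 6-joint arm with a two-finger parallel gripper is mounted at the origin on the work surface. World frame = base frame: x ahead of the robot, y to its left, z up, the work surface at z = 0. Lengths are in mm, angles in rad, forces in N, time in s.
With the tool pointing down it reaches from about 375 to 750 mm from the base axis. Payload 9 kg.
Tool frame: the origin (TCP) lies on the front face of the gripper's body, between the roots of the fingers; the fingertips stand 73 mm ahead of it and the grasp point (between the pads) lies 54 mm ahead of it; z points along the fingers, y is the line along which they close (so a half turn about z gives the same grasp; the last joint's range is limited). The gripper opens to 85 mm and grips with 20 to 120 N. Pads are 22 mm wide; open, the fingers measure 114 mm over their backs; the gripper's body (76 mm by 85 mm) begins 54 mm behind the grasp point. The pads swing forward as they close: fully open they stand 13 mm farther back than shut.
Start: joints at [-1.536, 0.104, 0.097, 1.564, 0, 1.353], TCP at [150.078, -580.952, 303.931] pointing down, gripper open.
Joint ranges: [-2.99, 2.99], [-0.84, 1.86], [-1.1, 1.16], [-1.84, 2.11], [-1.51, 1.56], [-3.14, 3.14]. Speed limits (rad/s): [2.22, 2.22, 2.57, 3.14, 3.14, 3.14].

INTERFACE

Orientations are given as a rotation vector (axis times angle).
In Python, from plant import env, optics, workorder gives the robot as it stands.
- The arm moves only by the shell command python3 -m inch 'ROWS' [FORCE]. ROWS is JSON, a list that holds one entry, the list of rows, each a list of 7 numbers: the closure, from 0 (fully open) to 1 (shut), then the shift along the tool's x, y, z scaled (see below), then the turn, a rotation vector about the tool's x, y, z scaled (see below). In form: [[[gripper, x, y, z, ax, ay, az], ...]]. A call has 1 to 8 rows; each row is the pose to reach, as a shift and turn from the pose commanded when the call began, along the tool's axes at that moment; what a row does not reach only later rows make up. The controller multiplies each number of a shift by 200 mm and each number of a turn by 45 degrees. A row lasts 1/8 s, in which the tool goes at most 62.5 mm and 10.7 degrees, less where a joint would pass 70% of its speed; a pose out of reach is approached as far as the arm can. A call with a number of a shift or a turn outside -1 to 1 is refused whole. A call with a gripper value outside its range is refused whole. The fingers move at their own pace and stop on an object; FORCE is the grip in N (left out, the last holds). Time passes only in rows, so rows that repeat a pose let the fingers close. It gives the time, the measured TCP pose, the force and the opening at its end, in the units of the state.
- env.sense(): the state, without advancing time (a new reading comes with each control period).
- optics.grab_frame(name): name is "scene" or "top" or "wrist"; returns the picture (420x560x3 uint8, red, green, blue); there is no depth.
- optics.calibration(name): a dict with "camera_matrix" (3x3 intrinsics, pixels), "view" (4x4, takes a point from world to camera coordinates). Camera axes: x right, y up, looking along -z (the intrinsics and any distortion apply to the point x, -y, -z); pixel columns grow to the right and rows downward; lengths in mm; the calibration is good to about 2 mm. A picture is of the moment at which its call begins: read the wrist's pose just before it. calibration takes no time and is no camera call; for the wrist camera it gives the pose at the moment of the call.
- workorder.job_done(): hands the job in, once; it reports no verdict.
The state is a dict: "t": time; "joint_positions": joint angles; "joint_vel": joint speeds; "joint_torque": joint torques, N m; "tool_pos": TCP position; "tcp_rot": TCP orientation; "ft_force": force on the tool from outside, world axes, zero at the start; "wrist_torque": the same for the moment, N m; "opening": opening from 0.0 (shut) to 1.0 (fully open).
Only numpy, scipy, OpenCV 4.12 (cv2) and the standard library are available. Lean on these libraries where they do the work, as an engineer would, in place of code of your own. Each camera call takes 0.05 s, during which the arm holds its last target. There are 200 camera calls.

TASK

Cure the freshly coated circuit boards: pull out the drawer of the UV cabinet, lay every board from the yellow tray flat on the drawer's floor, standing on its feet with the heat sink up, and push the drawer fully home. Roll the two thumbwheels to 25 minutes (left wheel 2, right wheel 5), and only then, with the drawer shut, pull the sprung start knob up to its stop and let it go back. Leave the tools and instruments around where they are; the lamp must never be started with the drawer open.

Things in the scene. Friction and masses are not known exactly. Their poses are not given: they have to be found in the camera images.
- board1: coated circuit board (2 or 3 of the 4 alike are present), starts flat in the tray. Green plate 90 x 56 x 3 mm on four 8 mm standoffs; on its middle a finned aluminium heat sink, 44 mm along x, 24 mm along y, from 11 to 45 mm above the feet: grip it across the 24 mm. 120 g. Origin: middle, at the foot of the standoffs; z up. Other parts stand up to 14 mm over the plate
- board2: circuit board exactly like board1
- board3: circuit board exactly like board1
- board4: circuit board exactly like board1
- cabinet: UV curing cabinet, fixed: white metal box 300 mm deep (x), 320 mm wide (y), flat top at 115 mm. Origin: middle of the front face at bench level; x into the cabinet, away from the robot, y left, z up. Place and turn vary. On its top, in a row 50 mm behind the front face: pull knob (y = +105 mm), tens wheel (y = +20 mm), units wheel (y = -50 mm)
- drawer (a joint): travel of the cabinet's drawer in m: 0 = fully home, 0.14 = fully out towards the robot (cabinet -x), with stops at both ends. Moves with about 2 N and stays where it is left. It holds three boards side by side, their length along x
- drawer_floor (a point): centre of the drawer's inner floor (14 mm above the bench), moving with the drawer; axes as the cabinet's. Floor 132 mm (x) by 254 mm (y); walls 28 mm high, 3 mm thick left, right and back; front panel 12 mm thick, 300 mm wide, top 98 mm above the bench, outer face 78 mm from here in -x. Fully out, this point is 74 mm in front of the cabinet's face. Opening 52 mm high over the floor
- drawer_handle (a point): middle of the drawer's bar handle (120 mm long in y, 10 mm thick in x, 12 mm high), 88 mm above the bench, its middle 40 mm in front of the drawer's front panel (35 mm free behind the bar); moves with the drawer; axes as the cabinet's. The cabinet's top edge is 27 mm higher and 52 mm behind the bar when shut
- wheel_tens (a joint): angle of the left thumbwheel (tens of minutes), rad: digit set = angle / 0.6283 (digits 0 to 9, 36 degrees apart; stops at 0 and 9). Rolling its top away from the robot (cabinet +x) raises the digit, towards the robot lowers it. It clicks at every digit (about 1.2 N at the rim to roll it on) and snaps to the nearest when let go, or rarely rests halfway
- wheel_units (a joint): angle of the right thumbwheel, the single minutes; works exactly as wheel_tens
- tens_top (a point): highest point of the tens wheel's rim, 129 mm above the bench, fixed to the cabinet, axes as its. Black wheel, 60 mm diameter, 28 mm wide (y), axis level along y, standing 14 mm out of the top; white digits 11 mm tall round the rim: the one on top, between two white index marks, is set. A fingertip pressed on top (5 to 25 N) and drawn along x turns it: 19 mm for one digit
- units_top (a point): the same point on the units wheel, 70 mm to the right of the tens wheel. A loose carton 45 mm high lies on the rear of the cabinet's top, 100 mm or more behind the controls
- start_knob (a joint): travel of the sprung start knob in m: 0 = at rest, 0.02 = pulled straight up to its stop. The spring holds it down with 5 N at rest and 8 N at the stop, and draws it back when it is let go
- knob_grip (a point): centre of the start knob's black mushroom head (34 mm in diameter, 16 mm high), at rest 147 mm above the bench, 32 mm above the cabinet's top; moves with the knob. Under it are a 14 mm stem and a fixed steel collar 32 mm in diameter and 8 mm high on the cabinet's top
- tray: yellow plastic tray, fixed, 300 mm (x) by 220 mm (y), rim 20 mm high, walls and floor 5 mm thick. Origin: centre of its underside
- multimeter: bystander: orange multimeter 190 x 90 x 44 mm lying on the bench at the right; origin at the centre of its underside
- solder_reel: bystander: reel of solder, 60 mm in diameter, 48 mm high, standing to the right of the cabinet; origin at the centre of its underside
- screwdriver: bystander: screwdriver 180 mm long lying on the bench between the robot and the cabinet; origin on the bench near its middle
- pliers: bystander: pliers with red grips, 160 mm long, lying at the right; origin near the middle
- flux_bottle: bystander: small white bottle, 42 mm in diameter, 85 mm high, standing at the right of the cabinet; origin at the centre of its underside
- parts_box: bystander: clear box of small parts 110 x 80 x 30 mm, behind the yellow tray; origin at the centre of its underside
Not all that is in view belongs to the job. Leave any blue look-alike of the board3 alone.

How it is judged (in metres and radians):
On the way, in this order (a step that is already met when the one before it is completed fails the run):
1. the drawer has been pulled out (at least 100 mm) (value of joint drawer above 0.1 m), for 0.1 s.
2. every board lies flat on the drawer's floor and the drawer is shut (within 6 mm) (x of board1 in the frame of drawer_floor between -0.04 and 0.04 m and y of board1 in the frame of drawer_floor between -0.11 and 0.11 m and z of board1 in the frame of drawer_floor between -0.006 and 0.006 m and angle between each of board1, board2, board3, board4's own z axis and vertical below 0.12 rad and x of board2 in the frame of drawer_floor between -0.04 and 0.04 m and y of board2 in the frame of drawer_floor between -0.11 and 0.11 m and z of board2 in the frame of drawer_floor between -0.006 and 0.006 m and x of board3 in the frame of drawer_floor between -0.04 and 0.04 m and y of board3 in the frame of drawer_floor between -0.11 and 0.11 m and z of board3 in the frame of drawer_floor between -0.006 and 0.006 m and x of board4 in the frame of drawer_floor between -0.04 and 0.04 m and y of board4 in the frame of drawer_floor between -0.11 and 0.11 m and z of board4 in the frame of drawer_floor between -0.006 and 0.006 m and value of joint drawer below 0.006 m), for 0.2 s.
3. with the drawer shut and the wheels at 2 and 5, the start knob is pulled up to its stop (at least 17.5 of 20 mm) (value of joint wheel_tens between 1.05664 and 1.45664 rad and value of joint wheel_units between 2.94159 and 3.34159 rad and value of joint drawer below 0.006 m and value of joint start_knob above 0.0175 m), for 0.1 s.
At the end, for the whole second after the job is handed in: Every board lies at rest on the drawer's floor (feet within 6 mm of the floor's height, tilted less than 0.12 rad), the drawer is shut within 6 mm, the wheels show 2 and 5 (within 0.2 rad of the digit, a third of a step), and the start knob is back down within 3 mm (all of step 2 and value of joint wheel_tens between 1.05664 and 1.45664 rad and value of joint wheel_units between 2.94159 and 3.34159 rad and value of joint start_knob below 0.003 m and linear speed of each of board1, board2, board3, board4 below 0.02 m/s); the robot touches nothing.
It fails at once if the start knob is pulled (more than 6 mm) while the drawer is not shut (more than 10 mm out) (value of joint start_knob above 0.006 m and value of joint drawer above 0.01 m).
It fails at once if the start knob is pulled (more than 12 mm) while the wheels are not at 25 (value of joint start_knob above 0.012 m and not (value of joint wheel_tens between 1.05664 and 1.45664 rad and value of joint wheel_units between 2.94159 and 3.34159 rad)).
It fails at once if a tool or instrument that is not part of the job is shifted by more than 30 mm (distance of any of multimeter, solder_reel, screwdriver, pliers, flux_bottle, parts_box from where it was at the start of the episode above 0.03 m).
Of board1, board2, board3, board4 only 2 to 3 are there at a start; the rules pass over those that are not, and their reading is None.
At some moment in a run one of board1, board2, board3, board4 may be knocked a few centimetres aside while the robot is not near it.
Once in a run the grip may slacken for a moment while it holds something.
It also fails if it takes over 208 s, if anything falls off the work surface, if the arm or the gripper's body presses on something with over 40 N, if the wrist force passes 120 N, or if a joint passes its speed limit or range.

## Working session

There is one attempt and no reset: what is moved stays moved. The work goes in short steps, Python scripts to look and compute and a shell command to move; the robot and the scene stay as the last step left them, time stands still between calls to the robot, and variables do not carry over. Pictures are saved under pics/ and viewed, on a budget of 14 in all, crops included, one or two more only if the job needs it, and the job is handed in when it is done.

```bash
ls; mkdir -p pics; python3 - <<'E'
from plant import env, optics
import cv2
print(env.sense())
for n in ("scene","top"):
    cv2.imwrite(f"pics/{n}0.png",optics.grab_frame(n)[:,:,::-1])
    c=optics.calibration(n); print(n,c)
E
```

```text
pics
{'t': 0.0, 'joint_positions': array([-1.53570832e+00,  1.04751976e-01,  9.64396359e-02,  1.56390022e+00,
       -2.58786577e-07,  1.35308833e+00]), 'joint_vel': array([ 3.09281300e-04,  1.86176503e-03,  9.39651807e-04, -2.75754078e-05,
        9.50644819e-05,  1.35348849e-04]), 'joint_torque': array([-1.26710420e-04, -5.56936669e+01,  5.03648543e+01,  1.72319653e-02,
       -4.53886032e-04,  1.83466562e-05]), 'tool_pos': array([ 150.06288465, -580.67578127,  303.07510683]), 'tcp_rot': array([-3.11513118e+00, -3.95856737e-01, -2.02351335e-04]), 'ft_force': array([-0.41003487, -0.93763235, -0.21646143]), 'wrist_torque': array([ 0.01008126, -0.04187154,  0.01363051]), 'opening': 0.9976997156413329}
scene {'camera_matrix': array([[385.16039381,   0.        , 287.01164322],
       [  0.        , 385.16039381, 206.57339695],
       [  0.        ,   0.        ,   1.        ]]), 'view': array([[-2.23766117e-01,  9.74592950e-01,  9.86444143e-03,
         1.59786151e+02],
       [-7.17885040e-01, -1.71654804e-01,  6.74667101e-01,
         3.01835918e+02],
       [ 6.59219079e-01,  1.43886102e-01,  7.38056228e-01,
        -1.32808961e+03],
       [ 0.00000000e+00,  0.00000000e+00,  0.00000000e+00,
         1.00000000e+00]])}
top {'camera_matrix': array([[387.24998667,   0.        , 287.37440558],
       [  0.        , 387.24998667, 207.93245732],
       [  0.        ,   0.        ,   1.        ]]), 'view': array([[ 7.16717550e-03, -9.99974291e-01,  2.20186175e-04,
        -3.77550587e+01],
       [ 9.97941713e-01,  7.16663918e-03,  6.37257971e-02,
        -5.22535564e+02],
       [-6.37257368e-02, -2.37001003e-04,  9.97967421e-01,
        -9.60578130e+02],
       [ 0.00000000e+00,  0.00000000e+00,  0.00000000e+00,
         1.00000000e+00]])}
```

View pics/top0.png

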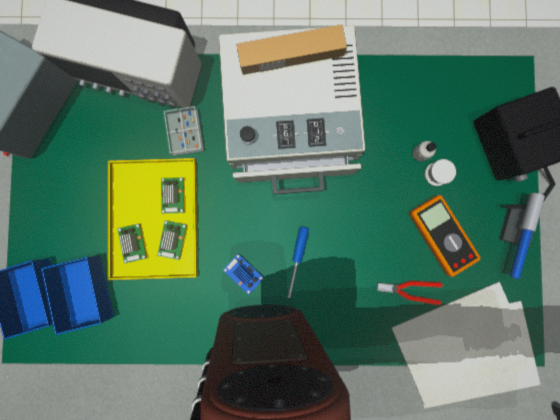

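View pics/scene0.png

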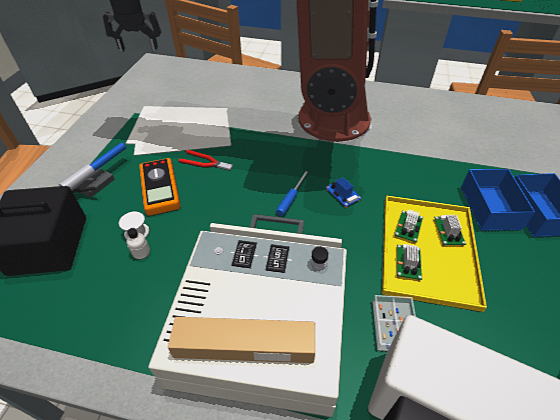

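```bash
cat > h.py <<'E'
import numpy as np, cv2
from scipy.spatial.transform import Rotation as R
from plant import env, optics
def ray(n,uv,z,c=None):
    c=c or optics.calibration(n); K=c["camera_matrix"];V=np.array(c["view"])
    d=np.linalg.inv(K)@[uv[0],uv[1],1.]; d=V[:3,:3].T@(d*[1,-1,-1]); o=-V[:3,:3].T@V[:3,3]
    return o+d*(z-o[2])/d[2]
def proj(n,p,c=None):
    c=c or optics.calibration(n);q=(c["view"]@np.r_[p,1])[:3]*[1,-1,-1]
    return (c["camera_matrix"]@q/q[2])[:2]
def tri(uv1,uv2,n1="top",n2="scene"):
    A=[];b=[]
    for n,uv in((n1,uv1),(n2,uv2)):
        p,q=ray(n,uv,0),ray(n,uv,100); d=(q-p)/np.linalg.norm(q-p); M=np.eye(3)-np.outer(d,d);A.append(M);b.append(M@p)
    return np.linalg.lstsq(np.vstack(A),np.hstack(b),rcond=None)[0]
def go(target,yaw=None,ahead=54,pitch=0):
    """print shift/turn (move units) taking point `ahead` mm in front of TCP to target, tool down,
    tool y (closing line) at world angle yaw deg (mod 180)"""
    s=env.sense(); Rm=R.from_rotvec(s["tcp_rot"]).as_matrix()
    best=None
    for k in ((0,180) if yaw is not None else (0,)):
        if yaw is None: Rt=Rm
        else:
            a=np.radians(yaw+k); y=np.array([np.cos(a),np.sin(a),0]); z=np.array([0,0,-1.]); Rt=np.c_[np.cross(y,z),y,z]
        rv=R.from_matrix(Rm.T@Rt).as_rotvec()
        if best is None or np.linalg.norm(rv)<np.linalg.norm(best[0]): best=(rv,Rt)
    rv,Rt=best
    p=np.array(target,float)-Rt[:,2]*ahead
    sh=Rm.T@(p-s["tool_pos"])
    print("t%.1f"%s["t"],"TCP",s["tool_pos"].round(1),"F",s["ft_force"].round(1),"op %.3f"%s["opening"])
    print("shift",(sh/200).round(3),"turn",(np.degrees(rv)/45).round(3),"rows>=",round(max(np.linalg.norm(sh)/62.5,np.degrees(np.linalg.norm(rv))/10.7),1),"dz",round(p[2],1),"yaw now %.1f"%np.degrees(np.arctan2(Rm[1,1],Rm[0,1])))
E
python3 - <<'E'
from h import *
im=cv2.imread("pics/top0.png"); s=cv2.imread("pics/scene0.png")
a=cv2.resize(im[115:280,100:365],None,fx=3,fy=3,interpolation=cv2.INTER_CUBIC)
cv2.imwrite("pics/topcrop.png",a)
b=cv2.resize(s[205:280,180:350],None,fx=4.7,fy=4.7,interpolation=cv2.INTER_CUBIC)
cv2.imwrite("pics/scenecrop.png",b)
hsv=cv2.cvtColor(im,cv2.COLOR_BGR2HSV)
roi=np.zeros(im.shape[:2],np.uint8);roi[160:280,105:200]=1
m=cv2.inRange(hsv,(18,150,100),(35,255,255))*roi
cs,_=cv2.findContours(m,0,2); c=max(cs,key=cv2.contourArea); r=cv2.minAreaRect(c);print("tray",r)
print([ray("top",p,20).round(0)[:2] for p in cv2.boxPoints(r)])
hull=np.zeros_like(m);cv2.fillPoly(hull,[cv2.convexHull(c)],1)
g=cv2.morphologyEx((255-m)*hull,cv2.MORPH_OPEN,np.ones((3,3)))
for c in cv2.findContours(g,0,2)[0]:
    if cv2.contourArea(c)>200: r=cv2.minAreaRect(c);print(r,ray("top",r[0],20))
E
```

```text
tray ((152.5, 219.5), (119.0, 89.0), 90.0)
[array([641., 422.]), array([643., 196.]), array([344., 189.]), array([342., 411.])]
((131.30770874023438, 243.0384521484375), (35.49702072143555, 22.945587158203125), 78.69007110595703) [431.82796173 355.5591611   20.        ]
((171.36537170410156, 239.67308044433594), (22.553354263305664, 36.08536148071289), 11.309930801391602) [440.93148465 255.63438042  20.        ]
((172.0, 195.0), (34.0, 22.0), 90.0) [553.14967578 256.98172854  20.        ]
```

View pics/topcrop.png

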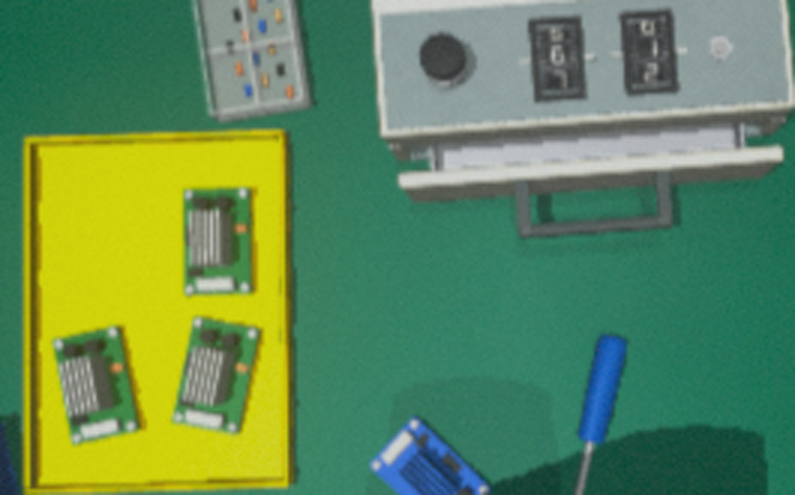

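View pics/scenecrop.png

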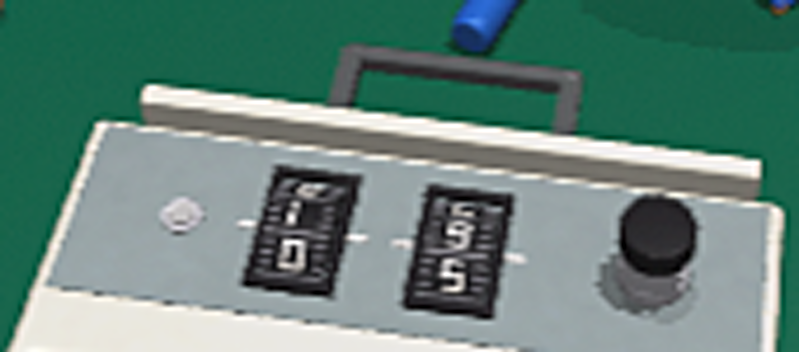

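```bash
python3 - <<'E'
from h import *
f=lambda x,y:(100+x/3,115+y/3)
g=lambda x,y:(180+x/4.7,205+y/4.7)
for n,a,b,z in(("knob",(442,55),(657,220),155),("tens",(557,57),(462,250),129),("units",(650,50),(303,232),129),("hL",(522,230),(565,85),94),("hR",(673,220),(355,57),94),("pL",(402,180),(760,163),98),("pR",(781,152),(145,90),98),("cL",(384,134),(778,207),115),("cR",(795,105),(103,123),115)):
    print(n,ray("top",f(*a),z).round(1),ray("scene",g(*b),z).round(1),tri(f(*a),g(*b)).round(1))
E
```

```text
knob [677.2  54.9 155. ] [676.9  56.2 155. ] [677.1  55.6 155.1]
tens [683. -29. 129.] [693.  -24.2 129. ] [685.7 -27.5 117.8]
units [688.9 -99.  129. ] [699.7 -93.6 129. ] [691.8 -98.5 116.7]
hL [555.6  -2.6  94. ] [562.9  -4.4  94. ] [556.6  -3.9  86.8]
hR [ 564.3 -119.8   94. ] [ 569.3 -109.6   94. ] [ 564.1 -116.1   87.1]
pL [593.5  90.7  98. ] [591.8  95.1  98. ] [593.1  92.8  98.9]
pR [ 617.5 -203.3   98. ] [ 616.6 -201.6   98. ] [ 617.1 -202.3   98.6]
cL [626.2 102.6 115. ] [628.2 106.  115. ] [626.5 104.5 112.3]
cR [ 650.8 -210.9  115. ] [ 652.8 -206.2  115. ] [ 650.8 -209.6  112.1]
```

```bash
python3 - <<'E'
from h import *
go([566,-59,200],4.6)
go([566,-59,88],4.6)
E
```

```text
t0.1 TCP [ 150.1 -580.7  303.2] F [ 0.6 -0.7 -1. ] op 1.001
shift [ 2.666 -2.005  0.249] turn [-1.00e-03 -1.00e-03 -1.78e+00] rows>= 10.7 dz 254.0 yaw now -75.5
t0.1 TCP [ 150.1 -580.7  303.2] F [ 0.6 -0.7 -1. ] op 1.001
shift [ 2.666 -2.005  0.809] turn [-1.00e-03 -1.00e-03 -1.78e+00] rows>= 11.0 dz 142.0 yaw now -75.5
```

```bash
python3 -m inch '[[[0.5,0.9,-0.67,0.08,0,0,-0.9],[0.5,0.9,-0.67,0.08,0,0,-0.9],[0.5,0.9,-0.67,0.08,0,0,-0.9],[0.5,0.9,-0.67,0.08,0,0,-0.9],[0.5,0.9,-0.67,0.08,0,0,-0.9],[0.5,0.9,-0.67,0.08,0,0,-0.9]]]' 60; python3 - <<'E'
from h import *
go([566,-59,200],4.6)
E
```

```text
t: 0.85
tool_pos: [290.7, -406.5, 287.8]
tcp_rot: [2.788, 1.448, -0.0]
ft_force: [-0.0, 0.2, -0.1]
opening: 0.501
t0.8 TCP [ 290.7 -406.5  287.8] F [-0.   0.2 -0.1] op 0.501
shift [2.213 0.128 0.168] turn [-0.     0.    -0.882] rows>= 7.1 dz 254.0 yaw now -35.1
```

```bash
python3 -m inch '[[[0.6,1,0.058,0.08,0,0,-0.44],[0.6,1,0.058,0.08,0,0,-0.44],[0.6,1,0.058,0.08,0,0,-0.44],[0.6,1,0.058,0.08,0,0,-0.44]]]'; python3 - <<'E'
from h import *
go([566,-59,200],4.6)
E
```

```text
t: 1.35
tool_pos: [416.2, -247.5, 271.5]
tcp_rot: [-2.494, -1.909, -0.0]
ft_force: [-0.3, -1.2, 0.2]
opening: 0.398
t1.4 TCP [ 416.2 -247.5  271.5] F [-0.3 -1.2  0.2] op 0.398
shift [1.105 0.477 0.088] turn [-0.    -0.001 -0.439] rows>= 3.9 dz 254.0 yaw now -15.2
```

```bash
python3 -m inch '[[[0.6,1,0.45,0.088,0,0,-0.44],[0.6,1,0.45,0.088,0,0,-0.44],[0.6,1,0.45,0.088,0,0,-0.44],[0.6,1,0.45,0.088,0,0,-0.44],[0.6,1,0.45,0.088,0,0,-0.44],[0.6,1,0.45,0.088,0,0,-0.44]]]'; python3 - <<'E'
from h import *
go([566,-59,88],4.6)
c=optics.calibration("wrist"); im=optics.grab_frame("wrist")
cv2.imwrite("pics/w1.png",im[:,:,::-1])
print(proj("wrist",[566,-59,88],c), proj("wrist",[566-5,1,94],c),proj("wrist",[560+9,-119,94],c))
E
```

```text
t: 2.1
tool_pos: [554.2, -81.2, 254.1]
tcp_rot: [-2.133, -2.306, 0.001]
ft_force: [-0.6, -0.3, 0.0]
opening: 0.398
t2.1 TCP [554.2 -81.2 254.1] F [-0.6 -0.3  0. ] op 0.398
shift [0.106 0.068 0.56 ] turn [-0.001  0.    -0.003] rows>= 1.8 dz 142.0 yaw now 4.5
[295.3563903 185.8910063] [297.09712724  91.40189485] [291.91030866 270.27684427]
```

View pics/w1.png

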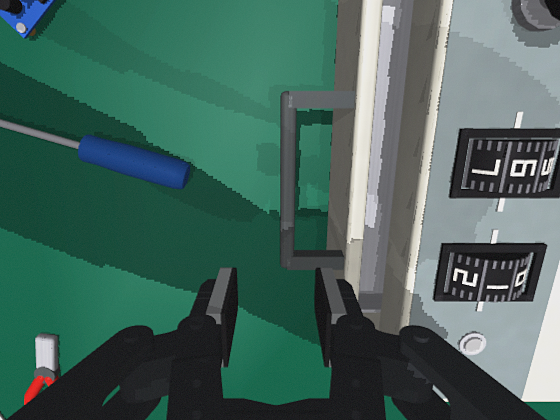

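```bash
python3 - <<'E'
from h import *
print(ray("wrist",(288,180),94),ray("wrist",(288,95),94),ray("wrist",(288,262),94), "sd", ray("wrist",(187,170),10),ray("top",(303,227),10))
go([561.5,-59,88],4.6)
E
```

```text
[560.35783997 -54.09562799  94.        ] [555.68690692  -1.60614151  94.        ] [ 565.59656551 -112.96566755   94.        ] sd [475.14890841 -71.91830805  10.        ] [475.11023489 -73.9273121   10.        ]
t2.1 TCP [554.1 -81.3 254.3] F [-0.1  0.1  0.3] op 0.399
shift [0.109 0.045 0.561] turn [-0.     0.    -0.003] rows>= 1.8 dz 142.0 yaw now 4.5
```

```bash
python3 -m inch '[[[0.6,0.112,0.043,0,0,0,0],[0.6,0.112,0.043,0.3,0,0,0],[0.6,0.112,0.043,0.56,0,0,0],[0.6,0.112,0.043,0.56,0,0,0],[0.6,0.112,0.043,0.56,0,0,0],[1,0.112,0.043,0.56,0,0,0],[1,0.112,0.043,0.56,0,0,0],[1,0.112,0.043,0.56,0,0,0]]]' 40; python3 - <<'E'
from h import *
go([561-110*.997,-58-110*.08,88])
E
```

```text
t: 3.15
tool_pos: [562.5, -57.4, 145.1]
tcp_rot: [2.128, 2.305, 0.002]
ft_force: [-2.0, -0.9, 6.5]
opening: 0.107
t3.1 TCP [562.5 -57.4 145.1] F [-2.  -0.9  6.5] op 0.107
shift [-0.002 -0.559  0.013] turn [0. 0. 0.] rows>= 1.8 dz 142.0 yaw now 4.6
```

```bash
python3 -m inch '[[[1,0,-0.1,0,0,0,0],[1,0,-0.2,0,0,0,0],[1,0,-0.3,0,0,0,0],[1,0,-0.4,0,0,0,0],[1,0,-0.5,0,0,0,0],[1,0,-0.55,0,0,0,0],[1,0,-0.55,0,0,0,0],[1,0,-0.55,0,0,0,0]]]'; python3 -m inch '[[[0.6,0,0,0,0,0,0],[0.6,0,0,0,0,0,0],[0.6,0,0,-0.3,0,0,0],[0.6,0,0,-0.6,0,0,0],[0.6,0,0,-0.9,0,0,0]]]' ;python3 - <<'E'
from h import *
im=optics.grab_frame("top")[:,:,::-1]
cv2.imwrite("pics/top2.png",cv2.resize(im[110:285,100:370],None,fx=2.9,fy=2.9,interpolation=cv2.INTER_CUBIC))
E
```

```text
t: 4.15
tool_pos: [452.7, -66.1, 145.1]
tcp_rot: [2.128, 2.305, 0.002]
ft_force: [-2.7, 0.8, 8.6]
opening: 0.109
t: 4.78
tool_pos: [451.3, -65.3, 324.3]
tcp_rot: [2.13, 2.308, 0.0]
ft_force: [0.7, -0.2, 0.9]
opening: 0.4
```

View pics/top2.png

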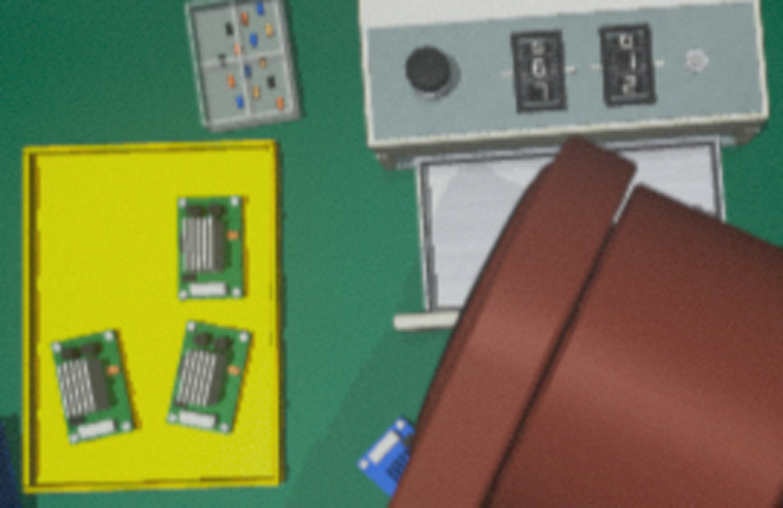

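```bash
python3 - <<'E'
from h import *
go([530,240,200],90)
E
```

```text
t4.8 TCP [452.7 -65.9 332.4] F [-1.  -0.7  8.2] op 0.397
shift [1.496 0.504 0.389] turn [ 0.004  0.013 -1.898] rows>= 8.0 dz 254.0 yaw now 4.6
```

```bash
python3 -m inch '[[[0.3,0.8,0.27,0.2,0,0,-0.95],[0.3,0.8,0.27,0.2,0,0,-0.95],[0.3,0.8,0.27,0.2,0,0,-0.95],[0.3,0.8,0.27,0.2,0,0,-0.95],[0.3,0.8,0.27,0.2,0,0,-0.95]]]'; python3 - <<'E'
from h import *
go([530,240,200],90)
E
```

```text
t: 5.45
tool_pos: [492.5, 98.8, 282.1]
tcp_rot: [-1.143, -2.926, 0.0]
ft_force: [-0.3, 0.8, -0.2]
opening: 0.699
t5.5 TCP [492.5  98.8 282.1] F [-0.3  0.8 -0.2] op 0.699
shift [0.341 0.646 0.14 ] turn [-0.    -0.    -0.948] rows>= 4.0 dz 254.0 yaw now 47.3
```

```bash
python3 -m inch '[[[0.3,0.34,0.646,0.14,0,0,-0.95],[0.3,0.34,0.646,0.14,0,0,-0.95],[0.3,0.34,0.646,0.14,0,0,-0.95],[0.3,0.34,0.646,0.14,0,0,-0.95],[0.3,0.34,0.646,0.14,0,0,-0.95],[0.3,0.34,0.646,0.14,0,0,-0.95]]]'; cat > see.py <<'E'
from h import *
import sys
c=optics.calibration("wrist"); im=optics.grab_frame("wrist")[:,:,::-1].copy()
cv2.imwrite(f"pics/{sys.argv[1]}.png",im)
hsv=cv2.cvtColor(im,cv2.COLOR_BGR2HSV)
y=cv2.inRange(hsv,(20,150,80),(36,255,255))
hull=np.zeros_like(y); cs=cv2.findContours(y,0,2)[0]
cv2.fillPoly(hull,[cv2.convexHull(np.vstack([k for k in cs if cv2.contourArea(k)>300]))],255)
g=cv2.inRange(hsv,(40,60,30),(90,255,255))&hull   # green plates inside the tray
g=cv2.morphologyEx(g,cv2.MORPH_CLOSE,np.ones((9,9)))
g=cv2.morphologyEx(g,cv2.MORPH_OPEN,np.ones((5,5)))
for k in cv2.findContours(g,0,2)[0]:
    if cv2.contourArea(k)<1500: continue
    w=np.array([ray("wrist",p[0],16,c)[:2] for p in k],np.float32)
    r=cv2.minAreaRect(w); b=cv2.boxPoints(r); e=max((b[1]-b[0],b[2]-b[1]),key=np.linalg.norm)
    print("board",np.round(r[0],1),np.round(sorted(r[1]),1),"yaw %.1f"%((np.degrees(np.arctan2(e[1],e[0]))+90)%180-90),"px",np.round(cv2.minAreaRect(k)[0]))
go([530,240,200])
E
python3 see.py w2
```

```text
t: 6.2
tool_pos: [530.4, 238.7, 254.5]
tcp_rot: [0.009, 3.141, -0.0]
ft_force: [-0.4, -0.0, -0.3]
opening: 0.7
board [554.  249.7] [39.4 89.5] yaw 1.4 px [288. 212.]
board [441.6 256.7] [55.9 89.8] yaw -10.4 px [297.  78.]
board [432.7 357.2] [56.3 89.6] yaw 12.6 px [424.  68.]
t6.2 TCP [530.4 238.8 254.5] F [-0.2  0.7 -0.5] op 0.700
shift [0.002 0.006 0.003] turn [0. 0. 0.] rows>= 0.0 dz 254.0 yaw now 89.7
```

View pics/w2.png

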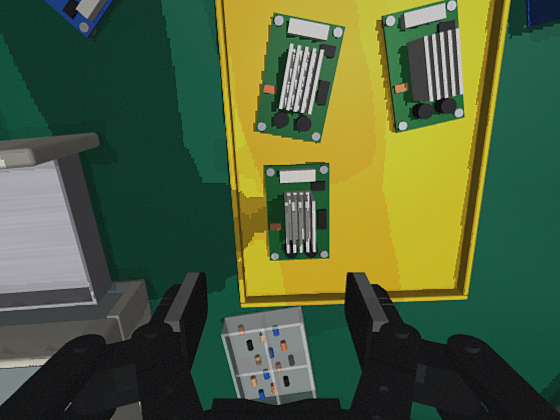

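```bash
python3 - <<'E'
from h import *
c=optics.calibration("wrist")
print([ray("wrist",p,16,c).round(1)[:2] for p in((265,165),(328,163),(330,260),(270,260),(298,212))], [ray("wrist",p,50,c).round(1)[:2] for p in((285,192),(313,192),(286,245),(317,245))])
go([554,254.5,49],91)
E
```

```text
[array([509.5, 229.6]), array([508. , 283.8]), array([600. , 289.5]), array([599.8, 233. ]), array([552.3, 258.6])] [array([524.3, 246.1]), array([524.4, 268. ]), array([569.6, 247.1]), array([569.7, 272.6])]
t6.2 TCP [530.4 238.8 254.5] F [-0.2  0.7 -0.5] op 0.700
shift [-0.117  0.079  0.758] turn [-0.     0.001 -0.028] rows>= 2.5 dz 103.0 yaw now 89.7
```

```bash
python3 -m inch '[[[0.45,-0.11,0.098,0.3,0,0,-0.069],[0.45,-0.11,0.098,0.5,0,0,-0.069],[0.45,-0.11,0.098,0.7,0,0,-0.069],[0.45,-0.11,0.098,0.758,0,0,-0.069],[0.45,-0.11,0.098,0.758,0,0,-0.069],[1,-0.11,0.098,0.758,0,0,-0.069],[1,-0.11,0.098,0.758,0,0,-0.069],[1,-0.11,0.098,0.758,0,0,-0.069]]]' 40; python3 -m inch '[[[1,0,0,0,0,0,0],[1,0,0,-0.2,0,0,0],[1,0,0,-0.45,0,0,0],[1,0,0,-0.7,0,0,0],[1,0,0,-0.7,0,0,0]]]'; python3 - <<'E'
from h import *
go([569.6-78*.08,-58+78,200],94.6)
E
```

```text
t: 7.25
tool_pos: [553.5, 259.3, 105.1]
tcp_rot: [-0.087, 3.137, 0.001]
ft_force: [-0.7, -1.0, 7.7]
opening: 0.271
t: 7.88
tool_pos: [554.2, 259.6, 248.6]
tcp_rot: [-0.087, 3.132, 0.003]
ft_force: [-0.1, 0.5, -2.1]
opening: 0.27
t7.9 TCP [554.2 259.6 248.6] F [-0.1  0.5 -2.1] op 0.270
shift [ 0.021 -1.199 -0.029] turn [ 0.002  0.011 -0.032] rows>= 3.8 dz 254.0 yaw now 93.2
```

```bash
python3 -m inch '[[[1,0.02,-0.6,-0.03,0,0,-0.03],[1,0.02,-0.6,-0.03,0,0,-0.03],[1,0.02,-0.6,-0.03,0,0,-0.03],[1,0.02,-0.6,-0.03,0,0,-0.03]]]'; python3 - <<'E'
from h import *
go([564.3,21.5,200],94.6)
E
```

```text
t: 8.38
tool_pos: [554.7, 139.0, 248.3]
tcp_rot: [0.123, -3.139, -0.0]
ft_force: [-0.7, -0.3, -0.9]
opening: 0.27
t8.4 TCP [554.7 139.  248.3] F [-0.7 -0.3 -0.9] op 0.270
shift [-0.002 -0.59  -0.029] turn [ 0.    -0.001 -0.002] rows>= 1.9 dz 254.0 yaw now 94.5
```

```bash
python3 -m inch '[[[1,-0.002,-0.59,0,0,0,0],[1,-0.002,-0.59,0,0,0,0],[1,-0.002,-0.59,0,0,0,0],[1,-0.002,-0.59,0,0,0,0]]]'; python3 - <<'E'
from h import *
go([564.3,21.5,61],94.6)
c=optics.calibration("wrist"); im=optics.grab_frame("wrist")[:,:,::-1].copy()
cv2.imwrite("pics/w3.png",im)
E
```

```text
t: 8.88
tool_pos: [564.5, 22.5, 248.4]
tcp_rot: [0.126, -3.139, -0.001]
ft_force: [-0.1, 0.4, -1.8]
opening: 0.269
t8.9 TCP [564.5  22.5 248.4] F [-0.1  0.4 -1.8] op 0.269
shift [ 0.001 -0.005  0.667] turn [ 0.001 -0.001 -0.   ] rows>= 2.1 dz 115.0 yaw now 94.6
```

View pics/w3.png

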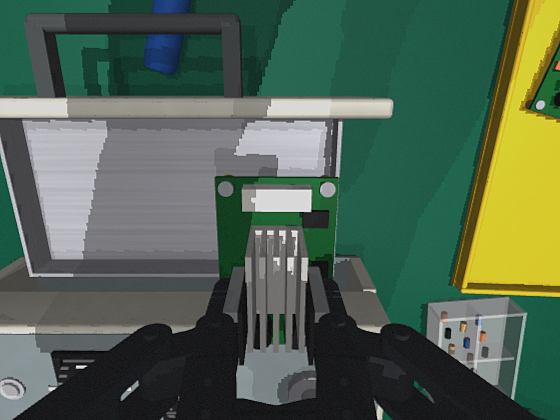

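```bash
python3 - <<'E'
from h import *
X=np.array([.997,.08,0]);Y=np.array([-.08,.997,0]);D=np.array([570.7,-58.2,14])
for p in((-60,127,28),(-66,127,84),(66,127,28),(66,-127,28),(-66,-127,28),(-78,150,84),(-78,-150,84)): print(p,proj("wrist",D+p[0]*X+p[1]*Y+[0,0,p[2]]).round())
E
```

```text
(-60, 127, 28) [337. 121.]
(-66, 127, 84) [353. 118.]
(66, 127, 28) [329. 273.]
(66, -127, 28) [ 31. 273.]
(-66, -127, 28) [ -7. 112.]
(-78, 150, 84) [394.  97.]
(-78, -150, 84) [-123.   96.]
```

```bash
python3 -m inch '[[[1,0,-0.005,0.3,0,0,0],[1,0,-0.005,0.5,0,0,0],[1,0,-0.005,0.6,0,0,0],[1,0,-0.005,0.645,0,0,0],[1,0,-0.005,0.667,0,0,0],[1,0,-0.005,0.667,0,0,0],[1,0,-0.005,0.667,0,0,0]]]'; python3 -m inch '[[[0.55,0,0,0,0,0,0],[0.55,0,0,0,0,0,0],[0.55,0,0,0,0,0,0],[0.55,0,0,-0.2,0,0,0],[0.55,0,0,-0.45,0,0,0],[0.55,0,0,-0.7,0,0,0]]]'; python3 - <<'E'
from h import *
go([442,257,200],79.6)
E
```

```text
t: 9.8
tool_pos: [565.3, 20.3, 116.4]
tcp_rot: [-0.124, 3.137, -0.001]
ft_force: [0.9, -0.1, -2.0]
opening: 0.272
t: 10.55
tool_pos: [564.4, 20.4, 256.7]
tcp_rot: [0.124, -3.139, 0.0]
ft_force: [1.8, -0.4, 0.5]
opening: 0.451
t10.6 TCP [564.4  20.4 256.7] F [ 1.8 -0.4  0.5] op 0.451
shift [0.516 1.227 0.014] turn [-0.    -0.     0.332] rows>= 4.3 dz 254.0 yaw now 94.5
```

```bash
python3 -m inch '[[[0.45,0.26,0.61,0,0,0,0.17],[0.45,0.26,0.61,0,0,0,0.17],[0.45,0.26,0.61,0,0,0,0.17],[0.45,0.26,0.61,0,0,0,0.17]]]'; python3 -m inch '[[[0.3,0.16,0.6,0,0,0,0.16],[0.3,0.16,0.6,0,0,0,0.16],[0.3,0.16,0.6,0,0,0,0.16],[0.3,0.16,0.6,0,0,0,0.16],[0.3,0.16,0.6,0,0,0,0.16]]]';python3 see.py w4; python3 - <<'E'
from h import *
go([442,257,49],79.6)
E
```

```text
t: 11.05
tool_pos: [503.2, 138.2, 255.4]
tcp_rot: [0.083, 3.14, -0.001]
ft_force: [0.1, -0.4, -0.8]
opening: 0.549
t: 11.68
tool_pos: [478.5, 258.0, 255.1]
tcp_rot: [-0.286, -3.129, 0.001]
ft_force: [0.7, 0.8, -0.7]
opening: 0.699
board [441.3 256.6] [55.6 88.5] yaw -10.4 px [266. 144.]
board [432.5 357.2] [56.1 89.5] yaw 12.5 px [385. 111.]
t11.7 TCP [478.5 258.  255.2] F [-0.1 -0.4  0.3] op 0.699
shift [-0.27  -0.042  0.006] turn [0. 0. 0.] rows>= 0.9 dz 254.0 yaw now 79.6
t11.7 TCP [478.5 258.  255.2] F [-0.1 -0.4  0.3] op 0.699
shift [ 0.178 -0.038  0.761] turn [-0.     0.    -0.001] rows>= 2.5 dz 103.0 yaw now 79.6
```

```bash
python3 -m inch '[[[0.45,0.18,-0.038,0.2,0,0,0],[0.45,0.18,-0.038,0.5,0,0,0],[0.45,0.18,-0.038,0.7,0,0,0],[0.45,0.18,-0.038,0.76,0,0,0],[0.45,0.18,-0.038,0.76,0,0,0],[1,0.18,-0.038,0.76,0,0,0],[1,0.18,-0.038,0.76,0,0,0],[1,0.18,-0.038,0.76,0,0,0]]]' 40; python3 -m inch '[[[1,0,0,0,0,0,0],[1,0,0,-0.2,0,0,0],[1,0,0,-0.45,0,0,0],[1,0,0,-0.7,0,0,0],[1,0,0,-0.7,0,0,0]]]'; python3 - <<'E'
from h import *
go([570.7,-58.2,200],94.6)
E
```

```text
t: 12.72
tool_pos: [442.4, 258.7, 105.5]
tcp_rot: [0.282, 3.125, 0.001]
ft_force: [-0.5, -2.5, 6.8]
opening: 0.267
t: 13.35
tool_pos: [443.0, 259.1, 248.6]
tcp_rot: [0.281, 3.121, 0.005]
ft_force: [0.6, -0.5, -1.3]
opening: 0.271
t13.3 TCP [443.  259.1 248.6] F [ 0.6 -0.5 -1.3] op 0.271
shift [-0.912 -1.447 -0.025] turn [ 0.003  0.01  -0.331] rows>= 5.5 dz 254.0 yaw now 79.7
```

```bash
python3 -m inch '[[[1,-0.46,-0.72,0,0,0,-0.17],[1,-0.46,-0.72,0,0,0,-0.17],[1,-0.46,-0.72,0,0,0,-0.17],[1,-0.46,-0.72,0,0,0,-0.17]]]'; python3 - <<'E'
from h import *
go([570.7,-58.2,200],94.6)
E
```

```text
t: 13.85
tool_pos: [506.4, 97.6, 242.6]
tcp_rot: [-0.079, -3.14, 0.001]
ft_force: [-0.1, 0.7, -2.0]
opening: 0.269
t13.8 TCP [506.4  97.6 242.6] F [-0.1  0.7 -2. ] op 0.269
shift [-0.36  -0.762 -0.056] turn [-0.001 -0.001 -0.167] rows>= 2.7 dz 254.0 yaw now 87.1
```

```bash
python3 -m inch '[[[1,-0.36,-0.762,-0.05,0,0,-0.167],[1,-0.36,-0.762,-0.05,0,0,-0.167],[1,-0.36,-0.762,-0.05,0,0,-0.167],[1,-0.36,-0.762,-0.05,0,0,-0.167],[1,-0.36,-0.762,-0.05,0,0,-0.167]]]'; python3 - <<'E'
from h import *
go([570.7,-58.2,61],94.6)
E
```

```text
t: 14.48
tool_pos: [570.2, -54.3, 252.8]
tcp_rot: [0.134, -3.138, -0.001]
ft_force: [-0.5, -0.3, -1.1]
opening: 0.27
t14.5 TCP [570.2 -54.3 252.8] F [-0.5 -0.3 -1.1] op 0.270
shift [-0.001 -0.02   0.689] turn [ 0.001 -0.001  0.006] rows>= 2.2 dz 115.0 yaw now 94.9
```

```bash
python3 -m inch '[[[1,0,-0.01,0.3,0,0,0],[1,0,-0.01,0.5,0,0,0],[1,0,-0.01,0.6,0,0,0],[1,0,-0.01,0.66,0,0,0],[1,0,-0.01,0.689,0,0,0],[1,0,-0.01,0.689,0,0,0],[1,0,-0.01,0.689,0,0,0]]]'; python3 -m inch '[[[0.55,0,0,0,0,0,0],[0.55,0,0,0,0,0,0],[0.55,0,0,0,0,0,0],[0.55,0,0,-0.2,0,0,0],[0.55,0,0,-0.45,0,0,0],[0.55,0,0,-0.7,0,0,0]]]'; python3 - <<'E'
from h import *
go([470,340,200],102.5)
E
```

```text
t: 15.35
tool_pos: [571.3, -57.5, 116.6]
tcp_rot: [-0.133, 3.137, -0.001]
ft_force: [0.5, 0.0, -0.4]
opening: 0.273
t: 16.1
tool_pos: [570.4, -57.2, 256.9]
tcp_rot: [0.133, -3.139, 0.0]
ft_force: [0.5, -0.9, 0.3]
opening: 0.45
t16.1 TCP [570.4 -57.2 256.9] F [ 0.5 -0.9  0.3] op 0.450
shift [0.332 2.021 0.015] turn [-0.   -0.   -0.17] rows>= 6.6 dz 254.0 yaw now 94.9
```

```bash
python3 -m inch '[[[0.45,0.166,0.98,0,0,0,-0.08],[0.45,0.166,0.98,0,0,0,-0.08],[0.45,0.166,0.98,0,0,0,-0.08],[0.45,0.166,0.98,0,0,0,-0.08],[0.45,0.166,0.98,0,0,0,-0.08]]]'; python3 -m inch '[[[0.3,0.22,0.98,0,0,0,-0.08],[0.3,0.22,0.98,0,0,0,-0.08],[0.3,0.22,0.98,0,0,0,-0.08],[0.3,0.22,0.98,0,0,0,-0.08],[0.3,0.22,0.98,0,0,0,-0.08],[0.3,0.22,0.98,0,0,0,-0.08]]]';python3 see.py w5; python3 - <<'E'
from h import *
go([432.5,357,49],102.5)
E
```

```text
t: 16.73
tool_pos: [521.0, 135.6, 255.5]
tcp_rot: [-0.234, 3.133, -0.001]
ft_force: [1.3, -0.5, 0.3]
opening: 0.555
t: 17.48
tool_pos: [449.8, 321.0, 255.3]
tcp_rot: [0.326, -3.125, 0.001]
ft_force: [-0.4, -0.3, -0.1]
opening: 0.698
board [434.1 349.8] [40.1 89.3] yaw 12.6 px [312. 176.]
t17.5 TCP [449.7 321.  255.4] F [ 0.2 -0.5 -0.4] op 0.704
shift [-0.309 -0.479  0.007] turn [0. 0. 0.] rows>= 1.8 dz 254.0 yaw now 101.9
t17.5 TCP [449.7 321.  255.4] F [ 0.2 -0.5 -0.4] op 0.704
shift [0.047 0.194 0.762] turn [-0.001 -0.    -0.013] rows>= 2.5 dz 103.0 yaw now 101.9
```

```bash
python3 -m inch '[[[0.45,0.045,0.195,0.2,0,0,-0.013],[0.45,0.045,0.195,0.5,0,0,-0.013],[0.45,0.045,0.195,0.7,0,0,-0.013],[0.45,0.045,0.195,0.76,0,0,-0.013],[0.45,0.045,0.195,0.76,0,0,-0.013],[1,0.045,0.195,0.76,0,0,-0.013],[1,0.045,0.195,0.76,0,0,-0.013],[1,0.045,0.195,0.76,0,0,-0.013]]]' 40; python3 -m inch '[[[1,0,0,0,0,0,0],[1,0,0,-0.2,0,0,0],[1,0,0,-0.45,0,0,0],[1,0,0,-0.7,0,0,0],[1,0,0,-0.7,0,0,0]]]'; python3 - <<'E'
from h import *
go([570.7+6.4,-58.2-79.7,200],94.6)
E
```

```text
t: 18.52
tool_pos: [433.2, 359.3, 105.8]
tcp_rot: [-0.345, 3.119, 0.001]
ft_force: [0.2, -2.3, 6.3]
opening: 0.27
t: 19.15
tool_pos: [433.7, 359.9, 249.1]
tcp_rot: [-0.345, 3.114, 0.005]
ft_force: [-0.5, -0.4, -2.2]
opening: 0.267
t19.1 TCP [433.7 359.9 249.1] F [-0.5 -0.4 -2.2] op 0.267
shift [-0.155 -2.586 -0.028] turn [0.003 0.011 0.179] rows>= 8.3 dz 254.0 yaw now 102.6
```

```bash
python3 -m inch '[[[1,-0.055,-0.95,0,0,0,0.06],[1,-0.055,-0.95,0,0,0,0.06],[1,-0.055,-0.95,0,0,0,0.06],[1,-0.055,-0.95,0,0,0,0.06],[1,-0.055,-0.95,0,0,0,0.06]]]';python3 -m inch '[[[1,-0.055,-0.95,-0.03,0,0,0.06],[1,-0.055,-0.95,-0.03,0,0,0.06],[1,-0.055,-0.95,-0.03,0,0,0.06],[1,-0.055,-0.95,-0.03,0,0,0.06],[1,-0.055,-0.95,-0.03,0,0,0.06]]]'; python3 - <<'E'
from h import *
go([570.7+6.4,-58.2-79.7,200],94.6)
E
```

```text
t: 19.77
tool_pos: [484.0, 175.8, 243.1]
tcp_rot: [0.27, -3.13, -0.0]
ft_force: [-0.2, -0.2, -0.5]
opening: 0.268
t: 20.4
tool_pos: [527.6, -8.2, 249.2]
tcp_rot: [0.2, -3.135, -0.001]
ft_force: [-0.3, 0.9, -0.9]
opening: 0.271
t20.4 TCP [527.6  -8.2 249.2] F [-0.3  0.9 -0.9] op 0.271
shift [-0.163 -0.675 -0.025] turn [ 0.001 -0.001  0.06 ] rows>= 2.2 dz 254.0 yaw now 97.3
```

```bash
python3 -m inch '[[[1,-0.163,-0.675,0,0,0,0.06],[1,-0.163,-0.675,0,0,0,0.06],[1,-0.163,-0.675,0,0,0,0.06],[1,-0.163,-0.675,0,0,0,0.06],[1,-0.163,-0.675,0,0,0,0.06],[1,-0.163,-0.675,0,0,0,0.06]]]'; python3 - <<'E'
from h import *
go([570.7+6.4,-58.2-79.7,61.5],94.6)
E
```

```text
t: 21.15
tool_pos: [576.9, -137.5, 249.8]
tcp_rot: [-0.128, 3.139, -0.0]
ft_force: [-0.4, 0.9, -0.7]
opening: 0.268
t21.1 TCP [ 576.9 -137.5  249.8] F [-0.4  0.9 -0.7] op 0.268
shift [-0.    -0.002  0.671] turn [-0.     0.     0.001] rows>= 2.1 dz 115.5 yaw now 94.7
```

```bash
python3 -m inch '[[[1,0,-0.002,0.3,0,0,0],[1,0,-0.002,0.5,0,0,0],[1,0,-0.002,0.6,0,0,0],[1,0,-0.002,0.65,0,0,0],[1,0,-0.002,0.671,0,0,0],[1,0,-0.002,0.671,0,0,0],[1,0,-0.002,0.671,0,0,0]]]'; python3 -m inch '[[[0.55,0,0,0,0,0,0],[0.55,0,0,0,0,0,0],[0.55,0,0,0,0,0,0],[0.55,0,0,-0.2,0,0,0],[0.55,0,0,-0.45,0,0,0],[0.55,0,0,-0.7,0,0,0],[0.55,0,0,-0.9,0,0,0]]]'; python3 - <<'E'
from h import *
go([435,-66.5,250],4.6)
E
```

```text
t: 22.02
tool_pos: [577.6, -139.9, 116.5]
tcp_rot: [-0.124, 3.138, -0.001]
ft_force: [0.6, -0.1, -0.2]
opening: 0.27
t: 22.9
tool_pos: [577.2, -139.6, 297.7]
tcp_rot: [-0.124, 3.138, -0.001]
ft_force: [0.1, -0.5, -0.5]
opening: 0.453
t22.9 TCP [ 577.2 -139.6  297.7] F [ 0.1 -0.5 -0.5] op 0.453
shift [ 0.68   0.421 -0.033] turn [1.000e-03 2.000e-03 1.999e+00] rows>= 8.4 dz 304.0 yaw now 94.5
```

```bash
python3 -m inch '[[[0.6,0.68,0.421,-0.03,0,0,1],[0.6,0.68,0.421,-0.03,0,0,1],[0.6,0.68,0.421,-0.03,0,0,1],[0.6,0.68,0.421,-0.03,0,0,1],[0.6,0.68,0.421,-0.03,0,0,1]]]'; python3 -m inch '[[[0.6,0,0,0,0,0,1],[0.6,0,0,0,0,0,1],[0.6,0,0,0,0,0,1],[0.6,0,0,0,0,0,1],[0.6,0,0,0,0,0,1]]]';  python3 - <<'E'
from h import *
go([452,-65.8,88],4.6)
c=optics.calibration("wrist"); im=optics.grab_frame("wrist")[:,:,::-1].copy()
cv2.imwrite("pics/w6.png",im)
E
```

```text
t: 23.52
tool_pos: [434.8, -66.3, 301.6]
tcp_rot: [1.087, 2.947, -0.0]
ft_force: [0.6, 0.1, -0.1]
opening: 0.404
t: 24.15
tool_pos: [435.0, -66.6, 301.1]
tcp_rot: [-2.129, -2.309, 0.0]
ft_force: [-0.1, 0.4, 0.4]
opening: 0.396
t24.1 TCP [435.  -66.6 301.1] F [-0.1  0.4  0.4] op 0.396
shift [-0.003  0.085  0.796] turn [-0.001 -0.     0.001] rows>= 2.6 dz 142.0 yaw now 4.6
```

View pics/w6.png

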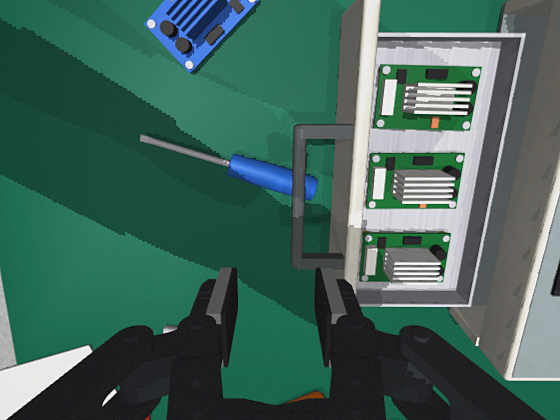

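```bash
python3 -m inch '[[[0.6,-0.003,0.085,0.2,0,0,0],[0.6,-0.003,0.085,0.5,0,0,0],[0.6,-0.003,0.085,0.79,0,0,0],[0.6,-0.003,0.085,0.79,0,0,0],[0.6,-0.003,0.085,0.79,0,0,0],[1,-0.003,0.085,0.79,0,0,0],[1,-0.003,0.085,0.79,0,0,0],[1,-0.003,0.085,0.79,0,0,0]]]' 40; python3 - <<'E'
from h import *
go([452+132*.997,-65.8+132*.08,90])
E
```

```text
t: 25.2
tool_pos: [453.2, -66.3, 146.0]
tcp_rot: [2.128, 2.305, 0.002]
ft_force: [-0.4, 1.0, 7.6]
opening: 0.108
t25.2 TCP [453.2 -66.3 146. ] F [-0.4  1.   7.6] op 0.108
shift [0.004 0.653 0.012] turn [0. 0. 0.] rows>= 2.1 dz 144.0 yaw now 4.6
```

```bash
python3 -m inch '[[[1,0,0.04,0,0,0,0],[1,0,0.1,0,0,0,0],[1,0,0.18,0,0,0,0],[1,0,0.26,0,0,0,0],[1,0,0.34,0,0,0,0],[1,0,0.42,0,0,0,0],[1,0,0.5,0,0,0,0],[1,0,0.56,0,0,0,0]]]'; python3 -m inch '[[[1,0,0.03,0,0,0,0],[1,0,0.05,0,0,0,0],[1,0,0.07,0,0,0,0],[1,0,0.085,0,0,0,0],[1,0,0.095,0,0,0,0],[1,0,0.105,0,0,0,0],[1,0,0.105,0,0,0,0]]]'
```

```text
t: 26.2
tool_pos: [565.3, -57.5, 146.0]
tcp_rot: [2.129, 2.305, 0.001]
ft_force: [-3.2, -2.5, 8.3]
opening: 0.102
t: 27.08
tool_pos: [585.4, -55.9, 146.1]
tcp_rot: [2.129, 2.306, 0.0]
ft_force: [-4.4, -1.2, 8.9]
opening: 0.106
```

```bash
python3 -m inch '[[[1,0,0.01,0,0,0,0],[1,0,0.01,0,0,0,0],[1,0,0.02,0,0,0,0],[1,0,0.02,0,0,0,0]]]'; python3 - <<'E'
from h import *
go([452,-65.8,88])
E
```

```text
t: 27.58
tool_pos: [586.0, -55.8, 146.0]
tcp_rot: [-2.131, -2.306, 0.01]
ft_force: [-27.9, -4.7, 24.2]
opening: 0.106
t27.6 TCP [586.  -55.8 146. ] F [-27.9  -4.7  24.2] op 0.106
shift [ 0.004 -0.67   0.024] turn [0. 0. 0.] rows>= 2.1 dz 142.0 yaw now 4.5
```

```bash
python3 -m inch '[[[1,0,-0.02,0,0,0,0],[0.6,0,-0.02,0,0,0,0],[0.6,0,-0.02,0,0,0,0],[0.6,0,-0.02,0,0,0,0],[0.6,0,-0.02,-0.2,0,0,0],[0.6,0,-0.02,-0.5,0,0,0],[1,0,-0.02,-0.6,0,0,0]]]'; python3 - <<'E'
from h import *
go([610,-62,220],94.6)
E
```

```text
t: 28.45
tool_pos: [585.6, -55.4, 267.5]
tcp_rot: [2.128, 2.304, 0.003]
ft_force: [0.4, 0.2, 0.2]
opening: 0.202
t28.4 TCP [585.6 -55.4 267.5] F [0.4 0.2 0.2] op 0.202
shift [-0.043  0.119 -0.032] turn [ 0.007 -0.003  1.999] rows>= 8.4 dz 274.0 yaw now 4.6
```

```bash
python3 - <<'E'
from h import *
s=env.sense()["tool_pos"]
print(ray("wrist",(280,170),129)-s)
go([688,-63-60,220]);
E
```

```text
[   0.57140047   37.76732182 -138.47578814]
t28.4 TCP [585.6 -55.4 267.5] F [0.4 0.2 0.2] op 0.202
shift [-0.377  0.482 -0.03 ] turn [0. 0. 0.] rows>= 2.0 dz 274.0 yaw now 4.6
```

```bash
python3 -m inch '[[[1,-0.265,0.48,-0.03,0,0,0],[1,-0.265,0.48,-0.03,0,0,0],[1,-0.265,0.48,-0.03,0,0,0],[1,-0.265,0.48,-0.03,0,0,0],[1,-0.265,0.48,-0.03,0,0,0]]]'; cat > wh.py <<'E'
from h import *
import sys
c=optics.calibration("wrist"); im=optics.grab_frame("wrist")[:,:,::-1].copy()
cv2.imwrite(f"pics/{sys.argv[1]}.png",im)
hsv=cv2.cvtColor(im,cv2.COLOR_BGR2HSV)
X=np.array([.997,.08,0]);Y=np.array([-.08,.997,0]);O=np.array([635.5,-53,0])
for y in(105,20,-50): print(y,proj("wrist",O+50*X+y*Y+[0,0,129 if y<100 else 155],c).round())
go(O+50*X+20*Y+[0,0,129],4.6,73)
E
python3 wh.py w7
```

```text
t: 29.08
tool_pos: [683.7, -99.8, 270.0]
tcp_rot: [2.131, 2.308, 0.0]
ft_force: [-0.2, -0.3, -0.4]
opening: 0.002
105 [288. -94.]
20 [285. 112.]
-50 [284. 228.]
t29.1 TCP [683.8 -99.8 270.3] F [ 0.5 -0.3  0.2] op -0.001
shift [0.353 0.028 0.341] turn [ 0.001  0.001 -0.001] rows>= 1.6 dz 202.0 yaw now 4.6
```

View pics/w7.png

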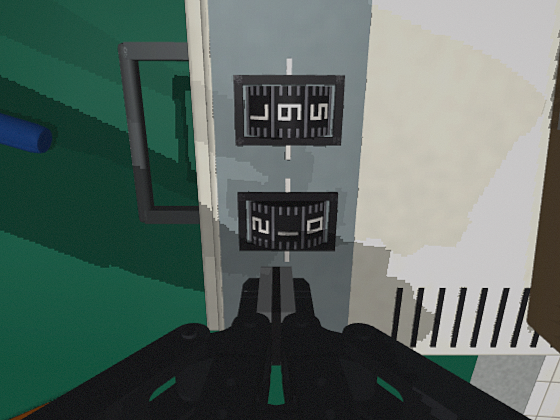

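```bash
python3 -m inch '[[[1,0,-0.015,0.2,0,0,0],[1,0,-0.015,0.33,0,0,0],[1,0,-0.015,0.33,0,0,0],[1,0,-0.015,0.34,0,0,0],[1,0,-0.015,0.345,0,0,0],[1,0,-0.015,0.35,0,0,0],[1,0,-0.015,0.35,0,0,0]]]'
```

```text
t: 30.0
tool_pos: [681.7, -100.5, 201.2]
tcp_rot: [2.13, 2.307, 0.002]
ft_force: [-1.9, 1.2, 8.5]
opening: 0.0
```

```bash
python3 -m inch '[[[1,0,0.0,0.005,0,0,0],[1,0,0.025,0.005,0,0,0],[1,0,0.05,0.005,0,0,0],[1,0,0.075,0.005,0,0,0],[1,0,0.1,0.005,0,0,0],[1,0,0.1,0.005,0,0,0]]]'; python3 -m inch '[[[1,0,0,-0.05,0,0,0],[1,0,0,-0.25,0,0,0],[1,0,0,-0.35,0,0,0],[1,0,-0.05,-0.35,0,0,0]]]';python3 wh.py w8
```

```text
t: 30.75
tool_pos: [702.7, -98.9, 200.9]
tcp_rot: [2.129, 2.305, 0.004]
ft_force: [1.2, 2.0, 9.6]
opening: -0.002
t: 31.25
tool_pos: [692.0, -100.1, 271.1]
tcp_rot: [2.129, 2.305, 0.002]
ft_force: [0.1, 0.2, -0.1]
opening: 0.0
105 [267. -97.]
20 [270. 110.]
-50 [270. 226.]
t31.3 TCP [ 690.8 -100.   270. ] F [ 0.5  0.5 -1. ] op -0.002
shift [ 0.357 -0.007  0.34 ] turn [ 0.001  0.001 -0.001] rows>= 1.6 dz 202.0 yaw now 4.5
```

```bash
python3 - <<'E'
import cv2
im=cv2.imread("pics/w8.png")
cv2.imwrite("pics/w8c.png",im[60:270,180:390])
E
```

```text
(no output)
```

View pics/w8c.png

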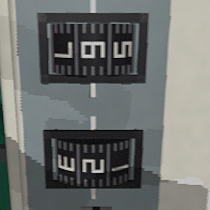

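```bash
python3 -m inch '[[[1,0,-0.046,0.2,0,0,0],[1,0,-0.046,0.33,0,0,0],[1,0,-0.046,0.345,0,0,0],[1,0,-0.046,0.352,0,0,0],[1,0,-0.02,0.352,0,0,0],[1,0,0.005,0.352,0,0,0],[1,0,0.03,0.352,0,0,0],[1,0,0.054,0.352,0,0,0]]]'; python3 -m inch '[[[1,0,0,0,0,0,0],[1,0,0,-0.05,0,0,0],[1,0,-0.1,-0.05,0,0,0],[1,0,-0.1,-0.02,0,0,0],[1,0,-0.1,0,0,0,0],[1,0,-0.1,0,0,0,0]]]';python3 -m inch '[[[1,0,0.025,0,0,0,0],[1,0,0.05,0,0,0,0],[1,0,0.075,0,0,0,0],[1,0,0.1,0,0,0,0],[1,0,0.1,0,0,0,0],[1,0,0.1,-0.05,0,0,0],[1,0,0.05,-0.3,0,0,0],[1,0,0.05,-0.352,0,0,0]]]'; python3 wh.py w9; python3 - <<'E'
import cv2
im=cv2.imread("pics/w9.png")
cv2.imwrite("pics/w9c.png",im[60:270,180:390])
E
```

```text
t: 32.3
tool_pos: [703.3, -98.8, 200.7]
tcp_rot: [2.129, 2.306, 0.004]
ft_force: [1.6, 1.9, 8.9]
opening: 0.0
t: 33.05
tool_pos: [683.5, -100.6, 201.2]
tcp_rot: [2.129, 2.305, 0.004]
ft_force: [-3.2, 2.4, 18.6]
opening: -0.001
t: 34.05
tool_pos: [692.8, -100.1, 272.2]
tcp_rot: [2.129, 2.305, 0.002]
ft_force: [0.2, -0.4, 1.1]
opening: 0.003
105 [265. -96.]
20 [268. 109.]
-50 [269. 225.]
t34.1 TCP [ 692.9 -100.1  272. ] F [ 1.6 -0.7  0.7] op 0.000
shift [ 0.358 -0.019  0.349] turn [ 0.005  0.002 -0.002] rows>= 1.6 dz 202.0 yaw now 4.5
```

View pics/w9c.png

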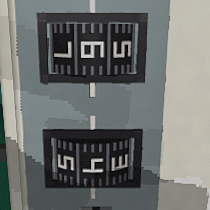

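```bash
python3 -m inch '[[[1,0,-0.055,0.2,0,0,0],[1,0,-0.055,0.33,0,0,0],[1,0,-0.055,0.353,0,0,0],[1,0,-0.055,0.36,0,0,0],[1,0,-0.03,0.36,0,0,0],[1,0,-0.005,0.36,0,0,0],[1,0,0.02,0.36,0,0,0],[1,0,0.045,0.36,0,0,0]]]'; python3 -m inch '[[[1,0,0,0,0,0,0],[1,0,0,-0.05,0,0,0],[1,0,0,-0.2,0,0,0],[1,0.17,-0.04,-0.35,0,0,0],[1,0.35,-0.04,-0.35,0,0,0],[1,0.35,-0.04,-0.35,0,0,0]]]'; python3 - <<'E'
from h import *
go([685.3+10,-28.2,129],4.6,73)
E
```

```text
t: 35.1
tool_pos: [703.5, -98.7, 200.2]
tcp_rot: [2.127, 2.304, 0.007]
ft_force: [3.1, 4.2, 18.2]
opening: 0.002
t: 35.85
tool_pos: [687.1, -27.6, 265.5]
tcp_rot: [-2.128, -2.309, 0.001]
ft_force: [-0.3, -0.4, 0.3]
opening: -0.003
t35.9 TCP [687.1 -27.6 265.5] F [-0.3 -0.4  0.3] op -0.003
shift [-0.007  0.041  0.317] turn [-0.002 -0.001  0.002] rows>= 1.0 dz 202.0 yaw now 4.7
```

```bash
python3 -m inch '[[[1,0,0.041,0.2,0,0,0],[1,0,0.041,0.31,0,0,0],[1,0,0.041,0.323,0,0,0],[1,0,0.041,0.327,0,0,0],[1,0,0.016,0.327,0,0,0],[1,0,-0.009,0.327,0,0,0],[1,0,-0.034,0.327,0,0,0],[1,0,-0.059,0.327,0,0,0]]]'; python3 -m inch '[[[1,0,0,0,0,0,0],[1,0,0,-0.05,0,0,0],[1,0,0.1,-0.05,0,0,0],[1,0,0.1,-0.02,0,0,0],[1,0,0.1,0,0,0,0],[1,0,0.1,0,0,0,0]]]';python3 -m inch '[[[1,0,-0.025,0,0,0,0],[1,0,-0.05,0,0,0,0],[1,0,-0.075,0,0,0,0],[1,0,-0.1,0,0,0,0],[1,0,-0.1,0,0,0,0],[1,0,-0.1,-0.05,0,0,0],[1,0,0,-0.05,0,0,0],[1,0,0,-0.05,0,0,0]]]'; python3 - <<'E'
from h import *
go([685.3+10,-28.2,129],4.6,73)
E
```

```text
t: 36.85
tool_pos: [675.9, -31.7, 201.2]
tcp_rot: [2.132, 2.307, 0.0]
ft_force: [0.5, -0.2, 7.1]
opening: -0.001
t: 37.6
tool_pos: [695.5, -29.5, 201.3]
tcp_rot: [2.131, 2.307, 0.0]
ft_force: [-0.9, 1.0, 5.9]
opening: -0.004
t: 38.6
tool_pos: [696.1, -29.2, 210.6]
tcp_rot: [-2.131, -2.308, 0.0]
ft_force: [0.3, -1.2, -0.8]
opening: -0.001
t38.6 TCP [696.1 -29.2 210.6] F [ 0.3 -1.2 -0.8] op -0.001
shift [ 0.005 -0.004  0.043] turn [-0.001 -0.    -0.001] rows>= 0.1 dz 202.0 yaw now 4.6
```

```bash
python3 -m inch '[[[1,0,0,0.04,0,0,0],[1,0,0,0.053,0,0,0],[1,0,0,0.053,0,0,0],[1,0,-0.025,0.053,0,0,0],[1,0,-0.05,0.053,0,0,0],[1,0,-0.075,0.053,0,0,0],[1,0,-0.1,0.053,0,0,0],[1,0,-0.1,0.053,0,0,0]]]'; python3 -m inch '[[[1,0,0,-0.05,0,0,0],[1,-0.1,0.05,-0.3,0,0,0],[1,-0.35,0.05,-0.34,0,0,0],[1,-0.35,0.05,-0.34,0,0,0],[1,-0.35,0.05,-0.34,0,0,0]]]';python3 wh.py w10; python3 - <<'E'
import cv2
im=cv2.imread("pics/w10.png")
cv2.imwrite("pics/w10c.png",im[60:270,180:390])
E
```

```text
t: 39.6
tool_pos: [675.4, -30.8, 201.2]
tcp_rot: [2.131, 2.307, 0.001]
ft_force: [-0.5, 0.3, 7.3]
opening: 0.001
t: 40.22
tool_pos: [690.9, -99.7, 267.7]
tcp_rot: [-2.132, -2.306, 0.001]
ft_force: [-0.1, 0.7, 0.3]
opening: -0.002
105 [271. -98.]
20 [273. 112.]
-50 [273. 229.]
t40.3 TCP [690.8 -99.1 267.6] F [-0.4  0.9 -0. ] op -0.003
shift [ 0.352 -0.007  0.328] turn [-0.002 -0.001 -0.001] rows>= 1.5 dz 202.0 yaw now 4.6
```

View pics/w10c.png

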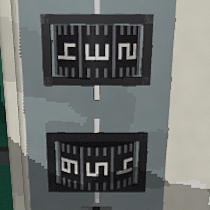

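```bash
python3 -m inch '[[[1,0.35,0.05,0.1,0,0,0],[1,0.35,0.05,0.25,0,0,0],[1,0.35,0.05,0.32,0,0,0],[1,0.35,0.05,0.336,0,0,0],[1,0.35,0.05,0.336,0,0,0]]]'; python3 -m inch '[[[1,0,-0.025,0,0,0,0],[1,0,-0.05,0,0,0,0],[1,0,-0.075,0,0,0,0],[1,0,-0.1,0,0,0,0],[1,0,-0.1,0,0,0,0]]]'; python3 -m inch '[[[1,0,0,-0.05,0,0,0],[1,-0.1,0.05,-0.3,0,0,0],[1,-0.35,0.05,-0.34,0,0,0],[1,-0.35,0.05,-0.34,0,0,0],[1,-0.35,0.05,-0.34,0,0,0]]]';python3 wh.py w11; python3 - <<'E'
import cv2
im=cv2.imread("pics/w11.png")
cv2.imwrite("pics/w11c.png",im[60:270,100:390])
E
```

```text
t: 40.9
tool_pos: [695.7, -29.6, 201.7]
tcp_rot: [2.132, 2.307, 0.0]
ft_force: [0.3, -0.9, 0.1]
opening: -0.001
t: 41.52
tool_pos: [675.4, -31.0, 201.3]
tcp_rot: [2.132, 2.307, -0.001]
ft_force: [0.1, -2.3, 2.7]
opening: 0.002
t: 42.15
tool_pos: [691.1, -99.5, 268.6]
tcp_rot: [-2.131, -2.306, 0.0]
ft_force: [-1.0, 1.8, -0.3]
opening: -0.001
105 [271. -96.]
20 [272. 112.]
-50 [273. 229.]
t42.2 TCP [691.  -99.  268.5] F [-0.5  0.   0.9] op 0.003
shift [ 0.351 -0.008  0.333] turn [-0.001 -0.001 -0.001] rows>= 1.5 dz 202.0 yaw now 4.6
```

View pics/w11c.png

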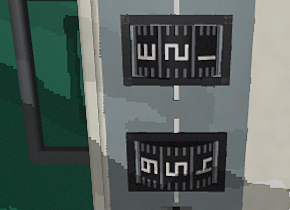

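```bash
python3 - <<'E'
from h import *
go([678,55.6,146],4.6)
E
python3 -m inch '[[[0.25,0.4,-0.01,-0.1,0,0,0],[0.25,0.77,-0.02,-0.1,0,0,0],[0.25,0.77,-0.02,-0.1,0,0,0],[0.25,0.77,-0.02,-0.1,0,0,0],[0.25,0.77,-0.02,-0.1,0,0,0]]]' 60;  python3 - <<'E'
from h import *
go([678,55.6,146],4.6)
c=optics.calibration("wrist"); im=optics.grab_frame("wrist")[:,:,::-1]; print(proj("wrist",[678,55.6,155],c))
g=cv2.cvtColor(im,cv2.COLOR_BGR2GRAY); cv2.imwrite("pics/w12.png",im)
E
```

```text
t42.2 TCP [691.  -99.  268.5] F [-0.5  0.   0.9] op 0.003
shift [ 0.775 -0.003  0.343] turn [-0.001 -0.001 -0.001] rows>= 2.7 dz 200.0 yaw now 4.6
t: 42.82
tool_pos: [674.9, 53.7, 288.7]
tcp_rot: [-2.131, -2.308, 0.001]
ft_force: [0.1, -0.5, -0.1]
opening: 0.75
t42.8 TCP [674.9  53.7 288.7] F [ 0.1 -0.5 -0.1] op 0.750
shift [0.008 0.017 0.443] turn [-0.001  0.    -0.   ] rows>= 1.4 dz 200.0 yaw now 4.6
[280.59780244 230.74511032]
```

View pics/w12.png

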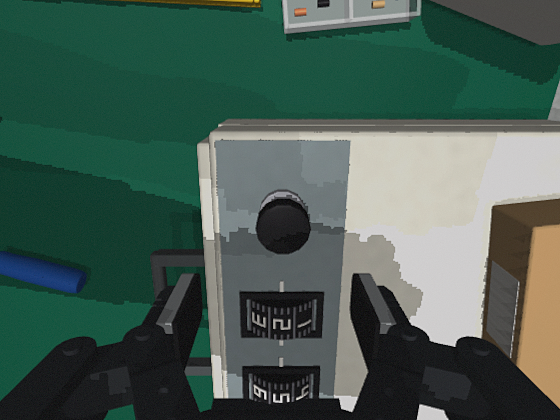

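```bash
python3 -m inch '[[[0.25,0.018,0.025,0.15,0,0,0],[0.25,0.018,0.025,0.35,0,0,0],[0.25,0.018,0.025,0.44,0,0,0],[0.25,0.018,0.025,0.44,0,0,0],[1,0.018,0.025,0.44,0,0,0],[1,0.018,0.025,0.44,0,0,0],[1,0.018,0.025,0.44,0,0,0],[1,0.018,0.025,0.44,0,0,0]]]' 60
```

```text
t: 43.88
tool_pos: [679.1, 57.1, 203.7]
tcp_rot: [2.132, 2.307, -0.002]
ft_force: [-11.3, -2.4, 10.5]
opening: 0.374
```

```bash
python3 -m inch '[[[1,0,-0.006,-0.03,0,0,0],[1,0,-0.006,-0.06,0,0,0],[1,0,-0.006,-0.09,0,0,0],[1,0,-0.006,-0.12,0,0,0],[1,0,-0.006,-0.135,0,0,0],[1,0,-0.006,-0.135,0,0,0],[1,0,-0.006,-0.135,0,0,0]]]'
```

```text
t: 44.75
tool_pos: [678.8, 57.0, 224.1]
tcp_rot: [-2.131, -2.306, 0.002]
ft_force: [14.0, -2.9, -31.2]
opening: 0.37
```

```bash
python3 -m inch '[[[1,0,0,0.04,0,0,0],[1,0,0,0.08,0,0,0],[1,0,0,0.11,0,0,0],[1,0,0,0.12,0,0,0],[0.25,0,0,0.12,0,0,0],[0.25,0,0,0.12,0,0,0],[0.25,0,0,0.12,0,0,0]]]'; python3 -m inch '[[[0.25,0,0,-0.1,0,0,0],[0.25,0,0,-0.3,0,0,0],[0.25,0,0,-0.6,0,0,0],[0.25,-0.3,-0.3,-0.6,0,0,0],[0.25,-0.4,-0.6,-0.6,0,0,0],[0.25,-0.5,-0.8,-0.6,0,0,0],[0.25,-0.5,-0.8,-0.6,0,0,0]]]'; python3 - <<'E'
from h import *
im=optics.grab_frame("scene")[:,:,::-1]
cv2.imwrite("pics/end.png",cv2.resize(im[120:400,150:500],None,fx=2,fy=2,interpolation=cv2.INTER_CUBIC))
E
```

```text
t: 45.62
tool_pos: [678.7, 57.6, 204.8]
tcp_rot: [2.131, 2.308, 0.001]
ft_force: [0.2, 0.1, -0.5]
opening: 0.751
t: 46.5
tool_pos: [524.4, -56.2, 325.7]
tcp_rot: [2.134, 2.304, 0.0]
ft_force: [0.7, 0.2, 1.0]
opening: 0.748
```

View pics/end.png

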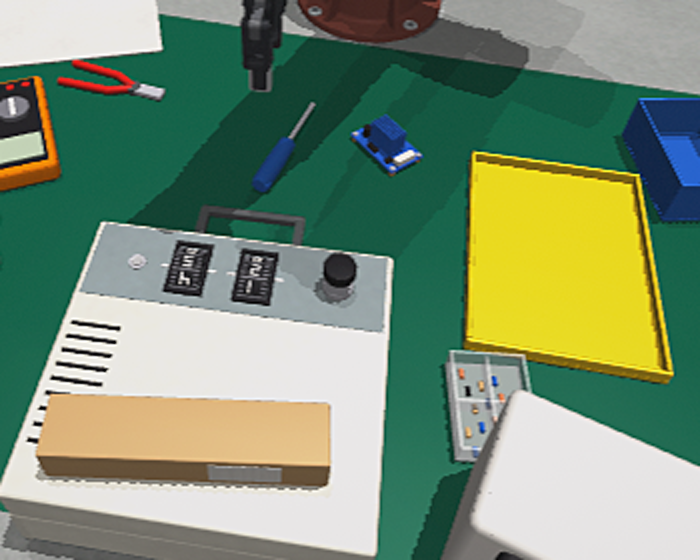

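```bash
python3 -m inch '[[[0.25,0,0,0,0,0,0],[0.25,0,0,0,0,0,0]]]'; python3 -c "
from plant import workorder
print(workorder.job_done())"
```

```text
t: 46.8
tool_pos: [528.0, -54.6, 324.5]
tcp_rot: [2.13, 2.308, 0.0]
ft_force: [0.2, -0.5, -0.2]
opening: 0.748
the job is handed in; nothing more can be done
None
```

The job was handed in at 46.8 s, and no check failed; no verdict is reported.

- **Boards:** I pulled the drawer out about 131 mm and laid the three green boards side by side on its floor. I left the blue look-alike alone. A picture just before closing showed all three flat with the heat sinks up; with the drawer shut I couldn't see them again.
- **Drawer:** I pushed it home until it hit a firm stop at about 28 N. The last picture shows it shut.
- **Wheels:** I rolled the left wheel from 6 to 2 and the right from 1 to 5. The pictures after the last stroke and just before the pull showed 2 and 5 lined up with the index marks.
- **Start knob:** I pulled it up about 20 mm to its stop at about 31 N, lowered it and let it go. The last picture shows it down.
- **Surroundings:** In that picture the tray is empty, the tools in view (screwdriver, pliers, multimeter, parts box) look unmoved, and the arm is clear. The solder reel and flux bottle were outside the final crop, but the arm never went near them.

I viewed 16 pictures, two over the budget of 14. My first cabinet position was about 2 mm off in x, which I corrected from close views before using the wheels and knob.

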